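# Zero the drop-on gauge on its master, then lift the master off and hold it

### The job

The drop-on dial gauge on the bench has its yellow-banded setting master sitting on the anvil: leave the master seated and turn the dial's bezel until the red zero mark stands at the black pointer, within a graduation, then let go of the bezel. Then lift the master straight up off the anvil until there are about 10 cm of clear air beneath it, and finish while still holding it there, level and still right above the anvil, so that I can wipe the anvil before it goes back on; keep the dial's zero as you set it and leave the other things on the bench where they are.

Things in the scene. Friction and masses are not known exactly. Their poses are not given: they have to be found in the camera images.
- gauge: drop-on gauge, fixed: green base 130 x 250 mm, 30 mm high; origin on the bench under its middle, x to its back, y towards the anvil. Anvil column (76 mm across) at y = +60 mm, pads 63 mm up; two 6 mm stop pins behind the master rise to 72 mm. Dial face up at y = -60 mm, case 54 mm across; a level 8 mm stem joins them, its top 51 mm up. Nothing beside the bezel at its own height
- anvil (a point): middle of the anvil at the height of its pads, where the master's underside rests; axes as the gauge's. A small sprung plunger here (about 1.3 N) drives the pointer and rises 2 mm when the master is off
- dial (a point): centre of the dial's bezel, on its upright axis, half-way up its knurled aluminium rim (58 mm in diameter, 14 mm high). Turns with the bezel: its x axis points at the red zero mark on the white face, z up. With the master seated the black pointer points along the gauge's +x
- bezel (a joint): bezel angle, rad: 0 = pointer reads zero with the master seated; positive = the zero mark stands anticlockwise of the pointer seen from above, so turn clockwise. Starts at 0.5 to 2.1, takes about 0.03 N m, stays where left. 50 graduations a turn. When the master is lifted the pointer swings about 1.1 rad anticlockwise; the bezel stays
- master_centre (a point): yellow-banded steel setting master, 0.28 to 0.56 kg; the point is on its upright axis, half-way up its 42 mm height, z up. Disc 60 mm across and 14 mm thick, above it a knurled knob for lifting, 26 mm across, its side from 1 mm below this point to 21 mm above it (the top). Lies loose on the anvil, 1.5 mm from the stop pins
- master_lo_centre (a point): bystander: a like master with green bands standing on the bench beyond the gauge; middle of its 42 mm height
- master_hi_centre (a point): bystander: a like master with red bands standing on the bench beyond the gauge; middle of its 42 mm height
- bush: bystander: a plain steel bush, 32 mm in diameter, 40 mm high, standing on the bench; origin at the middle of its underside
- collar: bystander: a steel collar, 40 mm in diameter below and 28 mm above, 38 mm high, standing on the bench; origin at the middle of its underside
- analyser: bystander: a yellow and black pistol-shaped alloy analyser lying on its side, about 250 x 220 mm and 69 mm high; origin on the bench under the middle of its yellow body
- caliper: bystander: a slide caliper lying flat, 230 mm long, 12 mm high; origin on the bench under its middle
Mind the look-alikes: they are no part of the job. Leave any blue or orange look-alike of the part that bears master_centre alone.

How it is judged:
By the outcome, as a careful person would: the job done as asked, in the order asked, and still so for the second after the job is handed in, while the arm keeps its last pose, push and grip.
It also fails if it takes over 48 s, if anything falls off the work surface, if the arm or the gripper's body presses on something with over 40 N, if the wrist force passes 120 N, or if a joint passes its speed limit or range.

### The arm

A 6-joint arm with a two-finger parallel gripper is mounted at the origin on the work surface. World frame = base frame: x ahead of the robot, y to its left, z up, the work surface at z = 0. Lengths are in mm, angles in rad, forces in N, time in s.
With the tool pointing down it reaches from about 300 to 875 mm from the base axis. Payload 6.4 kg.
Tool frame: the origin (TCP) lies on the centre line of the jaws, within the pads' length; the fingertips stand 22 mm ahead of it and the grasp point (between the pads) lies 3 mm ahead of it (r.tip_extent is the distance from the TCP to the fingertips, in mm); z points along the fingers, y is the line along which they close (so a half turn about z gives the same grasp; the last joint's range is limited). The gripper opens to 88 mm and grips with 3 to 60 N. Pads are 18 mm wide; open, the fingers measure 123 mm over their backs; the gripper's body (75 mm by 187 mm) begins 45 mm behind the grasp point.
Start: joints at [-1.548, 0.181, 1.607, -0, 1.354, -0.206], TCP at [130.43, -560.026, 260.714] pointing down, gripper open.
Joint ranges: [-2.99, 2.99], [-0.89, 2.07], [0.3, 2.58], [-1.14, 4.28], [0, 2.63], [-3.12, 3.12]. Speed limits (rad/s): [2.57, 2.57, 3.01, 3.14, 3.14, 3.14].

### API

Orientations are given as a unit quaternion [w, x, y, z].
In Python, from cell import monitor, imaging, workorder, r gives the robot as it stands.
- The arm moves only by the tool arm_command, never from a script. Its arguments are lists of equal length, an entry for each row: "claw": the opening in per cent of the stroke, from 0 (shut) to 100 (fully open); "offset": the shift along the world's x, y, z as a fraction of full scale, a list of three; "spin": the turn about the world's z as a fraction of full scale. A call has 1 to 5 rows; each row is the pose to reach, as a shift and turn from the pose commanded when the call began, turning the shorter way round; what a row does not reach only later rows make up. Full scale, the value 1, is 120 mm for a shift and pi rad for a turn. A row lasts 1/10 s, in which the tool goes at most 50 mm and 8.59 degrees, less where a joint would pass 70% of its speed; a pose out of reach is approached as far as the arm can. A call with a number of a shift or a turn outside -1 to 1 is refused whole. A call with a gripper value outside its range is refused whole. The fingers move at their own pace and stop on an object; the grip force is fixed at half the most. Time passes only in rows, so rows that repeat a pose let the fingers close. It gives the time, the measured TCP pose, the force, the opening and the grip force at its end, in the units of the state.
- monitor.observe(): the state, without advancing time (a new reading comes with each control period).
- imaging.get_image(name): name is "scene" or "side" or "wrist"; returns a dict with "image" (420x560x3 uint8, red, green, blue), "intrinsics" (3x3 intrinsics, pixels), "k1" (the pictures are not rectified: a ray, as slopes to the right and down, at radius r is drawn at 1 + k1 r^2 times it, then the intrinsics apply), "world_to_cam" (4x4, takes a point from world to camera coordinates). Camera axes: x right, y down, z forward; pixel columns grow to the right and rows downward; lengths in mm; the calibration is good to about 2 mm. A picture is of the moment at which its call begins. There is no depth.
- workorder.job_done(): hands the job in; it is judged then, once.
The state is a dict: "clock": time; "joint_positions": joint angles; "joint_vel": joint speeds; "tau": joint torques, N m; "eef_pos": TCP position; "ee_rot": TCP orientation; "ft_force": force on the tool from outside, world axes, zero at the start; "moment": the same for the moment, N m; "grip_width": finger opening in mm; "finger_force": force on a finger pad.
Only numpy, scipy, OpenCV 4.12 (cv2) and the standard library are available. Lean on these libraries where they do the work, as an engineer would, in place of code of your own. Each camera call takes 0.05 s, during which the arm holds its last target. There are 200 camera calls.

## Working session

There is one attempt and no reset: what is moved stays moved. The work goes in short steps, Python scripts to look and compute and a tool call to move; the robot and the scene stay as the last step left them, time stands still between calls to the robot, and variables do not carry over. Pictures are saved under pics/ and viewed, at most 10 in all, crops included, and the job is handed in when it is done.

Besides the shell and the picture viewer there is one more tool, called after "Emit:" by a JSON object that holds its "op" and its "data". arm_command: Moves the arm, as the interface text tells. Its arguments: {"type":"object","properties":{"claw":{"type":"array"},"offset":{"type":"array"},"spin":{"type":"array"}},"required":["claw","offset","spin"]}

```bash
mkdir -p pics
cat > h.py <<'E'
import numpy as np, cv2
from cell import monitor, imaging, workorder, r
def get(n):
    d=imaging.get_image(n); return d
def ray(d,u,v):
    K=np.array(d["intrinsics"]);T=np.array(d["world_to_cam"]);k=d["k1"]
    p=np.array([(u-K[0,2])/K[0,0],(v-K[1,2])/K[1,1]]);q=p.copy()
    for _ in range(20): q=p/(1+k*(q@q))
    R=T[:3,:3];return -R.T@T[:3,3], R.T@np.array([q[0],q[1],1.])
def onz(d,u,v,z):
    o,a=ray(d,u,v);return o+a*(z-o[2])/a[2]
def proj(d,P):
    K=np.array(d["intrinsics"]);T=np.array(d["world_to_cam"]);c=T[:3,:3]@np.array(P,float)+T[:3,3]
    q=c[:2]/c[2];q=q*(1+d["k1"]*(q@q));return q*[K[0,0],K[1,1]]+[K[0,2],K[1,2]]
def tri(rs):
    A=np.zeros((3,3));b=np.zeros(3)
    for o,a in rs:
        a=a/np.linalg.norm(a);M=np.eye(3)-np.outer(a,a);A+=M;b+=M@o
    x=np.linalg.solve(A,b);return x,[np.linalg.norm(np.cross(x-o,a/np.linalg.norm(a))) for o,a in rs]
def save(d,n,s=1): cv2.imwrite("pics/"+n,cv2.resize(d["image"][:,:,::-1],None,fx=s,fy=s))
E
python3 - <<'E'
from h import *
import pickle
D={n:get(n) for n in("scene","side","wrist")}
pickle.dump(D,open("d0.pkl","wb"))
for n in D: save(D[n],n+"0.png",1.4); print(n,ray(D[n],280,210))
s=monitor.observe();print(s)
E
```

```text
scene (array([1533.86161063,   -9.19856403,  727.88958675]), array([-0.84174378,  0.07660925, -0.53458057]))
side (array([ 79.1230579 , 866.80364493, 728.60067868]), array([ 0.39040784, -0.70348409, -0.59388217]))
wrist (array([ 210.85826667, -541.22310379,  383.68064916]), array([-0.30956381, -0.06036847, -0.94901129]))
{'clock': 0.15, 'joint_positions': array([-1.54831193e+00,  1.81379082e-01,  1.60772764e+00, -1.94099252e-05,
        1.35380662e+00, -2.06281631e-01]), 'joint_vel': array([-7.21109499e-04, -1.87376664e-03, -3.93773328e-03,  1.07468967e-03,
        3.76065174e-05, -4.92894999e-04]), 'tau': array([ 6.85538016e-04, -4.34233761e+01, -3.42174304e+01,  7.02285930e-02,
        3.56293994e-02, -7.50437357e-05]), 'eef_pos': array([ 130.40965189, -559.64305382,  260.03668816]), 'ee_rot': array([-6.58425685e-04,  9.93464937e-01,  1.14135812e-01,  5.11631712e-05]), 'ft_force': array([-0.32624435,  0.40835063, -0.3129829 ]), 'moment': array([-0.00967536, -0.01058685, -0.02678621]), 'finger_force': 0.0, 'grip_width': 87.98444131474679}
```

View pics/scene0.png

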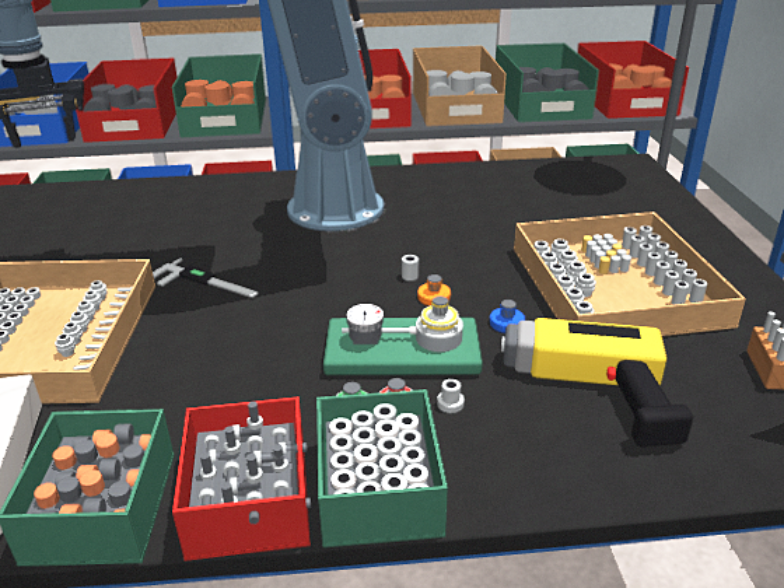

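View pics/side0.png

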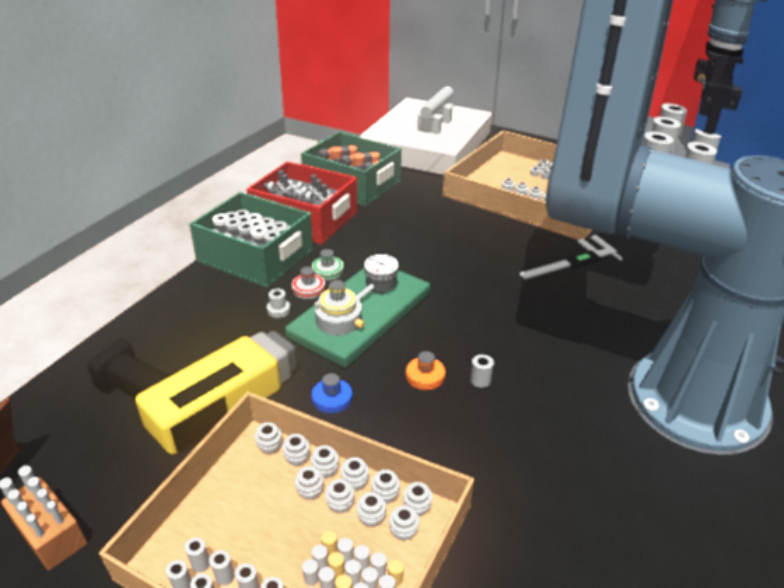

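Scene view: dial face at about (365,315)/1.4, yellow master's knob top at (440,302)/1.4. Side view: dial (381,266)/1.4, knob top (338,286)/1.4. The blue and orange parts near by are look-alikes.

Run:
```python
from h import *
import pickle
D=pickle.load(open("d0.pkl","rb"))
S,T=D["scene"],D["side"]
def t(n,a,b):
    x,e=tri([ray(S,a[0]/1.4,a[1]/1.4),ray(T,b[0]/1.4,b[1]/1.4)]);print(n,x.round(1),np.round(e,1))
t("dial",(365,315),(381,265)); t("knob",(440,302),(338,286))
# white face masks
for n,c,z in(("scene",(365,315),0),("side",(381,265),0)):
    im=D[n]["image"].astype(int);m=((im.min(2)>170)&(im.max(2)-im.min(2)<30)).astype(np.uint8)
    k,l,st,ce=cv2.connectedComponentsWithStats(m)
    for i in range(1,k):
        if st[i,4]>15 and np.hypot(*(ce[i]-np.array(c)/1.4))<25: print(n,st[i],ce[i])
# green base corners
for n,c in(("scene",(400,350)),("side",(360,310))):
    hsv=cv2.cvtColor(D[n]["image"],cv2.COLOR_RGB2HSV)
    m=cv2.inRange(hsv,(60,90,60),(95,255,255))
    k,l,st,ce=cv2.connectedComponentsWithStats(m)
    i=min((i for i in range(1,k) if st[i,4]>800),key=lambda i:np.hypot(*(ce[i]-np.array(c)/1.4)))
    p=cv2.findContours((l==i).astype(np.uint8),0,2)[0][0]
    a=cv2.approxPolyDP(cv2.convexHull(p),3,True)[:,0]
    print(n,[(q.tolist(),onz(D[n],*map(float,q),30)[:2].round().tolist()) for q in a])
```

```text
dial [565.2  33.9  77.6] [1.7 1.7]
knob [576.8 151.9 101.5] [2.5 2.5]
scene [248 217  26  16 308] [260.08766234 224.27922078]
side [260 182  25  14 280] [271.81785714 188.58571429]
scene [([339, 230], [539.0, 220.0]), ([342, 266], [673.0, 201.0]), ([231, 264], [640.0, -35.0]), ([238, 227], [499.0, -16.0])]
side [([306, 202], [498.0, -23.0]), ([304, 208], [491.0, 2.0]), ([246, 257], [518.0, 226.0]), ([205, 234], [642.0, 207.0]), ([223, 219], [639.0, 140.0]), ([285, 194], [561.0, -28.0])]
```

Emit:
{"op": "arm_command", "data": {"claw": [100,100,100,100], "offset": [[0.72,1,0],[0.72,1,0],[0.72,1,0],[0.72,1,0]], "spin": [0,0,0,0]}}

```text
clock: 0.55
eef_pos: [219.4, -435.8, 260.2]
ee_rot: [-0.001, 0.993, 0.116, 0.001]
ft_force: [-0.7, -0.8, -0.1]
grip_width: 87.5
finger_force: 0.0
```

Emit:
{"op": "arm_command", "data": {"claw": [100,100,100,100], "offset": [[0.72,1,0],[0.72,1,0],[0.72,1,0],[0.72,1,0]], "spin": [0,0,0,0]}}

```text
clock: 0.95
eef_pos: [305.4, -316.5, 260.6]
ee_rot: [-0.001, 0.993, 0.117, 0.0]
ft_force: [-0.9, -0.4, 0.3]
grip_width: 88.0
finger_force: 0.0
```

Emit:
{"op": "arm_command", "data": {"claw": [100,100,100,100], "offset": [[0.72,1,0],[0.72,1,0],[0.72,1,0],[0.72,1,0]], "spin": [0,0,0,0]}}

```text
clock: 1.35
eef_pos: [391.7, -196.8, 260.8]
ee_rot: [-0.0, 0.993, 0.117, 0.0]
ft_force: [0.3, -0.4, -0.8]
grip_width: 88.1
finger_force: 0.0
```

Emit:
{"op": "arm_command", "data": {"claw": [100,100,100,100], "offset": [[0.72,1,0],[0.72,1,0],[0.72,1,0],[0.72,1,0]], "spin": [0,0,0,0]}}

```text
clock: 1.75
eef_pos: [478.1, -77.7, 260.7]
ee_rot: [-0.0, 0.993, 0.117, 0.0]
ft_force: [-0.1, -1.0, -0.2]
grip_width: 88.3
finger_force: 0.0
```

Emit:
{"op": "arm_command", "data": {"claw": [100,100,100,100,100], "offset": [[0.72,1,0],[0.72,1,0],[0.72,1,0],[0.72,1,0],[0.72,1,0]], "spin": [0,0,0,0,0]}}

```text
clock: 2.25
eef_pos: [562.7, 38.7, 260.0]
ee_rot: [0.0, 0.993, 0.115, -0.001]
ft_force: [-0.4, -0.2, 0.3]
grip_width: 88.1
finger_force: 0.0
```

Run:
```python
from h import *
import pickle
s=monitor.observe();print({k:np.round(s[k],3) for k in("clock","eef_pos","joint_positions","ee_rot")})
d=get("wrist");pickle.dump(d,open("w1.pkl","wb"));save(d,"w1.png",1.4)
print(ray(d,280,210),proj(d,(565,34,70)),proj(d,(577,152,100)))
```

```text
{'clock': np.float64(2.25), 'eef_pos': array([562.715,  38.732, 259.962]), 'joint_positions': array([-1.410e-01,  1.580e-01,  1.635e+00, -1.000e-03,  1.350e+00,
        1.200e+00]), 'ee_rot': array([ 0.   ,  0.993,  0.115, -0.001])}
(array([643.304453  ,  57.43585922, 383.55213489]), array([-0.31083234, -0.06279483, -0.94843903])) [287.48031022 189.67913161] [169.8421698  158.26760354]
```

View pics/w1.png

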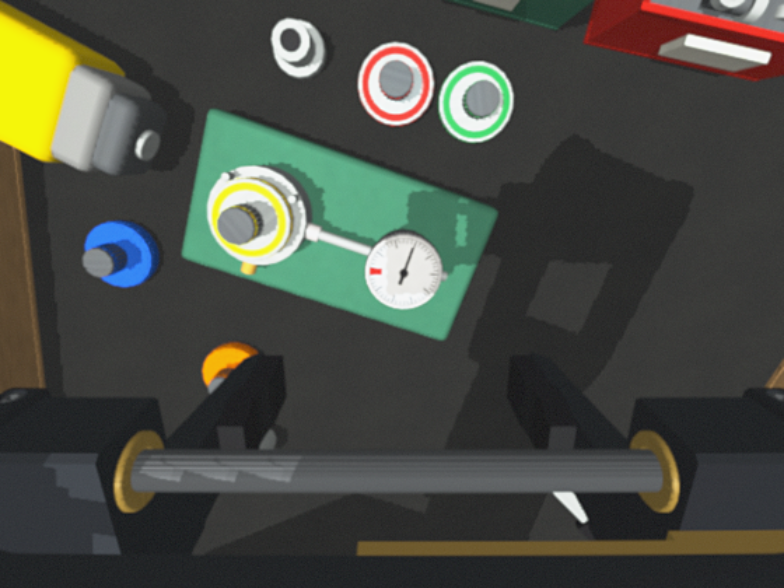

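Wrist view: the dial face is at (403,271)/1.4, with the pointer tip at (414,245) and the red mark at (375,271). The knob top is at about (232,226), and red sits about 110° anticlockwise of the pointer.

```bash
cat >> h.py <<'E'
def blobs(m,c,rad,amin=4):
    k,l,st,ce=cv2.connectedComponentsWithStats(m.astype(np.uint8))
    return sorted([(int(st[i,4]),ce[i],l==i) for i in range(1,k) if st[i,4]>=amin and np.hypot(*(ce[i]-c))<rad],key=lambda t:-t[0])
def dial(d,c,z,rad=30):
    """face centre px, pointer and red angles (world) on plane z"""
    im=d["image"].astype(int)
    w=blobs((im.min(2)>150)&(im.max(2)-im.min(2)<40),c,rad*.7)[0]
    p=cv2.findContours(w[2].astype(np.uint8),0,2)[0][0];e=cv2.fitEllipse(cv2.convexHull(p));f=np.array(e[0])
    red=blobs((im[:,:,0]>130)&(im[:,:,1]<90)&(im[:,:,2]<90),f,rad,2)[0]
    C=onz(d,*f,z);R=onz(d,*red[1],z)-C
    hull=np.zeros(im.shape[:2],np.uint8);cv2.ellipse(hull,(e[0],(e[1][0]*.8,e[1][1]*.8),e[2]),1,-1)
    v,u=np.nonzero((hull>0)&(im.max(2)<70))
    Q=np.array([onz(d,a,b,z)-C for a,b in zip(u,v)])[:,:2]
    g=Q[np.argmax(np.hypot(*Q.T))];far=Q[Q@g>6*np.hypot(*g)].mean(0)
    A=lambda q:np.arctan2(q[1],q[0])
    return f,e[1],C,A(far),A(R),np.hypot(*R[:2])
E
python3 - <<'E'
from h import *
import pickle
D=pickle.load(open("d0.pkl","rb"));w=pickle.load(open("w1.pkl","rb"))
f,e,C,p,rd,rr=dial(w,np.array([403,271])/1.4,77)
print("dial",f,e,C.round(1),"ptr",p,"red",rd,"diff",rd-p,rr)
def hullc(d,c):
    im=d["image"].astype(int);m=blobs((im.min(2)>170)&(im.max(2)-im.min(2)<30),c,10)[0][2]
    return cv2.fitEllipse(cv2.convexHull(cv2.findContours(m.astype(np.uint8),0,2)[0][0]))[0]
a=hullc(D["scene"],(260,224));b=hullc(D["side"],(272,188.6))
x,er=tri([ray(w,*f),ray(D["scene"],*a),ray(D["side"],*b)]);print("face tri",x.round(1),np.round(er,1))
x,er=tri([ray(w,232/1.4,226/1.4),ray(D["scene"],440/1.4,302/1.4),ray(D["side"],338/1.4,286/1.4)]);print("knob tri",x.round(1),np.round(er,1))
# yellow ring centre
hsv=cv2.cvtColor(w["image"],cv2.COLOR_RGB2HSV)
y=blobs(cv2.inRange(hsv,(22,120,120),(34,255,255))>0,np.array([248,218])/1.4,25)[0]
q=cv2.fitEllipse(cv2.convexHull(cv2.findContours(y[2].astype(np.uint8),0,2)[0][0]))
print("ring",q,[onz(w,*q[0],z)[:2].round(1) for z in(77,82)],)
# base corners
print([onz(w,u/1.4,v/1.4,30)[:2].round(1).tolist() for u,v in((210,110),(497,212),(445,340),(182,256))])
E
```

```text
Traceback (most recent call last):
  File "h.py", line 27, in dial
    w=blobs((im.min(2)>150)&(im.max(2)-im.min(2)<40),c,rad*.7)[0]
      ~~~~~~~~~~~~~~~~~~~~~~~~~~~~~~~~~~~~~~~~~~~~~~~~~~~~~~~~^^^
IndexError: list index out of range
```

```bash
python3 - <<'E'
s=open("h.py").read()
s=s.replace("    w=blobs((im.min(2)>150)&(im.max(2)-im.min(2)<40),c,rad*.7)[0]\n","""    V,U=np.mgrid[:420,:560];near=np.hypot(U-c[0],V-c[1])<rad
    m=((im.min(2)>150)&(im.max(2)-im.min(2)<40)&near).astype(np.uint8)
    m=cv2.morphologyEx(m,cv2.MORPH_OPEN,np.ones((int(rad/3.5),)*2)) if False else m
    m=cv2.morphologyEx(cv2.morphologyEx(m,cv2.MORPH_CLOSE,np.ones((9,9))),cv2.MORPH_OPEN,cv2.getStructuringElement(2,(int(rad)|1,)*2))
    w=blobs(m>0,c,rad*.7)[0]
""").replace("    m=cv2.morphologyEx(m,cv2.MORPH_OPEN,np.ones((int(rad/3.5),)*2)) if False else m\n","")
open("h.py","w").write(s)
E
cat > m1.py <<'E'
from h import *
import pickle
D=pickle.load(open("d0.pkl","rb"));w=pickle.load(open("w1.pkl","rb"))
f,e,C,p,rd,rr=dial(w,np.array([403,271])/1.4,77)
print("dial",f,e,C.round(1),"ptr",p,"red",rd,"diff",rd-p,rr)
def hullc(d,c):
    im=d["image"].astype(int);m=blobs((im.min(2)>170)&(im.max(2)-im.min(2)<30),c,10)[0][2]
    return cv2.fitEllipse(cv2.convexHull(cv2.findContours(m.astype(np.uint8),0,2)[0][0]))[0]
a=hullc(D["scene"],(260,224));b=hullc(D["side"],(272,188.6))
x,er=tri([ray(w,*f),ray(D["scene"],*a),ray(D["side"],*b)]);print("face tri",x.round(1),np.round(er,1))
x,er=tri([ray(w,232/1.4,226/1.4),ray(D["scene"],440/1.4,302/1.4),ray(D["side"],338/1.4,286/1.4)]);print("knob tri",x.round(1),np.round(er,1))
# yellow ring centre
hsv=cv2.cvtColor(w["image"],cv2.COLOR_RGB2HSV)
y=blobs(cv2.inRange(hsv,(22,120,120),(34,255,255))>0,np.array([248,218])/1.4,25)[0]
q=cv2.fitEllipse(cv2.convexHull(cv2.findContours(y[2].astype(np.uint8),0,2)[0][0]))
print("ring",q,[onz(w,*q[0],z)[:2].round(1) for z in(77,82)],)
# base corners
print([onz(w,u/1.4,v/1.4,30)[:2].round(1).tolist() for u,v in((210,110),(497,212),(445,340),(182,256))])
E
python3 m1.py
```

```text
dial [287.48223877 193.84153748] (52.53191375732422, 55.48834991455078) [562.3  33.5  77. ] ptr nan red 1.768770133456731 diff nan 21.09897278347955
face tri [564.6  33.7  79.6] [1.5 1.6 1.1]
knob tri [575.2 153.3 102.2] [1.9 3.1 2.6]
ring ((177.20761108398438, 156.3980712890625), (49.46504211425781, 55.04849624633789), 135.2455291748047) [array([575.2, 152.5]), array([576.4, 151. ])]
[[642.6, 206.3], [618.1, -35.4], [494.8, -23.9], [519.8, 219.3]]h.py:37: RuntimeWarning: Mean of empty slice.
  g=Q[np.argmax(np.hypot(*Q.T))];far=Q[Q@g>6*np.hypot(*g)].mean(0)
  ret = um.true_divide(
```

Emit:
{"op": "arm_command", "data": {"claw": [100,100,100,100,100], "offset": [[0,-0.047,-0.3],[0,-0.047,-0.6],[0,-0.047,-0.6],[0,-0.047,-0.6],[0,-0.047,-0.6]], "spin": [0.2,0.2,0.2,0.2,0.2]}}

```text
clock: 2.8
eef_pos: [561.9, 32.0, 188.5]
ee_rot: [0.0, 0.91, 0.415, -0.0]
ft_force: [0.6, -1.0, 0.5]
grip_width: 88.2
finger_force: 0.0
```

Emit:
{"op": "arm_command", "data": {"claw": [100,100,100], "offset": [[0,0,-0.15],[0,0,-0.15],[0,0,-0.15]], "spin": [0.08,0.08,0.08]}}

```text
clock: 3.1
eef_pos: [562.1, 32.9, 170.7]
ee_rot: [0.0, 0.851, 0.525, -0.0]
ft_force: [-1.1, -0.3, 0.0]
grip_width: 88.1
finger_force: 0.0
```

Run:
```python
from h import *
import pickle
s=monitor.observe();print({k:np.round(s[k],3) for k in("clock","eef_pos","joint_positions","ee_rot")})
d=get("wrist");pickle.dump(d,open("w2.pkl","wb"));save(d,"w2.png",1.4)
print(proj(d,(562.8,33,79)),proj(d,(575.5,151.8,105)))
```

```text
{'clock': np.float64(3.1), 'eef_pos': array([562.06 ,  32.873, 170.685]), 'joint_positions': array([-0.152,  0.252,  1.716, -0.   ,  1.174,  0.314]), 'ee_rot': array([ 0.   ,  0.851,  0.525, -0.   ])}
[283.50165818 222.6736121 ] [210.27639164  55.93343468]
```

View pics/w2.png

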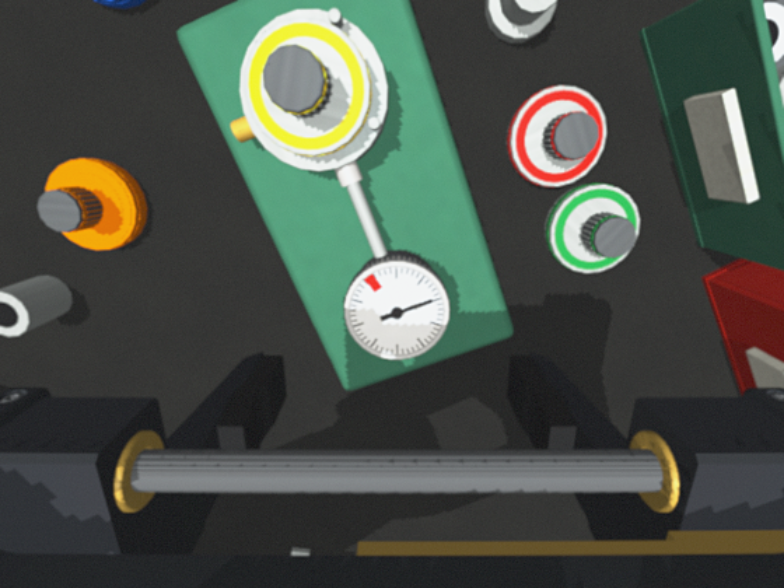

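Close view: dial centre at (397,312), matching the estimate. The pointer points to (434,300), red is at (373,283), and the knob top is at (295,78).

```bash
sed -i 's/im.max(2)<70/im.max(2)<100/; s/Q@g>6\*/Q@g>5*/' h.py
python3 - <<'E'
from h import *
import pickle
a=pickle.load(open("w1.pkl","rb"));w=pickle.load(open("w2.pkl","rb"));D=pickle.load(open("d0.pkl","rb"))
d1=dial(a,np.array([403,271])/1.4,79);d2=dial(w,np.array([397,312])/1.4,79,42)
for d in(d1,d2):print(d[0],d[1],d[2].round(1),"ptr",d[3],"red",d[4],"diff",d[4]-d[3],d[5])
print(tri([ray(a,*d1[0]),ray(w,*d2[0])]))
print("ptr tip",[np.round(np.arctan2(*(onz(w,434/1.4,300/1.4,z)-onz(w,397.5/1.4,312.5/1.4,z))[1::-1]),3) for z in(76,79)])
print("knob",tri([ray(a,232/1.4,226/1.4),ray(w,295/1.4,78/1.4)]), "disc ring",tri([ray(a,248/1.4,218/1.4),ray(w,306/1.4,88/1.4)]))
E
```

```text
[287.48223877 193.84153748] (52.53191375732422, 55.48834991455078) [562.8  33.6  79. ] ptr -3.1059852100120864 red 1.7687701334567263 diff 4.874755343468813 20.96131937721088
[282.90884399 220.87297058] (70.24165344238281, 74.53035736083984) [563.1  34.5  79. ] ptr -0.2531003730410601 red 1.7903509355185363 diff 2.0434513085595962 20.21973299034617
(array([562.34745291,  33.49024932,  76.21117527]), [np.float64(0.25394878474241245), np.float64(0.25394878474254057)])
ptr tip [np.float64(-0.114), np.float64(-0.114)]
knob (array([577.7651238 , 148.52337959, 119.52993119]), [np.float64(0.2838779772548502), np.float64(0.28387797725477376)]) disc ring (array([574.47914173, 153.92457724,  71.83673826]), [np.float64(0.4651733033898778), np.float64(0.46517330338991275)])
```

Emit:
{"op": "arm_command", "data": {"claw": [100,100,100,100,100], "offset": [[0.004,0.004,-0.3],[0.004,0.004,-0.55],[0.004,0.004,-0.7],[0.004,0.004,-0.77],[0.004,0.004,-0.77]], "spin": [0,0,0,0,0]}}

```text
clock: 3.65
eef_pos: [562.5, 34.4, 77.8]
ee_rot: [-0.0, 0.851, 0.525, -0.001]
ft_force: [-0.5, 1.0, 0.2]
grip_width: 87.8
finger_force: 0.0
```

Emit:
{"op": "arm_command", "data": {"claw": [50,50,50,50,50], "offset": [[0,0,0],[0,0,0],[0,0,0],[0,0,0],[0,0,0]], "spin": [0,0,0,0,0]}}

```text
clock: 4.15
eef_pos: [563.1, 34.9, 79.0]
ee_rot: [0.0, 0.85, 0.526, 0.0]
ft_force: [-2.2, -0.2, 5.2]
grip_width: 57.0
finger_force: 30.0
```

Run:
```python
from h import *
s=monitor.observe();print({k:np.round(s[k],3) for k in("clock","eef_pos","ft_force","moment","grip_width","finger_force")})
```

```text
{'clock': np.float64(4.15), 'eef_pos': array([563.131,  34.93 ,  79.046]), 'ft_force': array([-2.193, -0.213,  5.187]), 'moment': array([ 0.077,  0.237, -0.032]), 'grip_width': np.float64(57.006), 'finger_force': np.float64(30.0)}
```

Emit:
{"op": "arm_command", "data": {"claw": [50,50,50,50,50], "offset": [[0,0,0],[0,0,0],[0,0,0],[0,0,0],[0,0,0]], "spin": [-0.04,-0.08,-0.12,-0.16,-0.2]}}

```text
clock: 4.65
eef_pos: [564.0, 34.1, 79.1]
ee_rot: [0.001, 0.972, 0.235, 0.001]
ft_force: [1.5, -3.5, 1.2]
grip_width: 57.3
finger_force: 30.0
```

Emit:
{"op": "arm_command", "data": {"claw": [50,50,50,50,50], "offset": [[0,0,0],[0,0,0],[0,0,0],[0,0,0],[0,0,0]], "spin": [-0.04,-0.08,-0.12,-0.16,-0.2]}}

```text
clock: 5.15
eef_pos: [564.1, 33.0, 79.1]
ee_rot: [0.001, 0.997, -0.077, 0.001]
ft_force: [1.0, -8.0, 0.5]
grip_width: 57.3
finger_force: 30.0
```

Emit:
{"op": "arm_command", "data": {"claw": [50,50,50,50,50], "offset": [[0,0,0],[0,0,0],[0,0,0],[0,0,0],[0,0,0]], "spin": [-0.05,-0.1,-0.15,-0.198,-0.198]}}

```text
clock: 5.65
eef_pos: [563.6, 31.9, 79.1]
ee_rot: [0.002, 0.926, -0.378, 0.001]
ft_force: [-1.9, -12.1, 3.6]
grip_width: 57.3
finger_force: 30.0
```

Run:
```python
from h import *
import pickle
s=monitor.observe();print({k:np.round(s[k],3) for k in("clock","eef_pos","ee_rot","joint_positions","ft_force","moment")})
d=get("wrist");pickle.dump(d,open("w3.pkl","wb"));c=proj(d,(562.8,33.5,78));print(c)
u,v=map(int,c);u0=max(u-65,0);v0=max(v-50,0);print(u0,v0)
cv2.imwrite("pics/w3.png",cv2.resize(d["image"][v0:v0+100,u0:u0+130,::-1],None,fx=6,fy=6,interpolation=2))
```

```text
{'clock': np.float64(5.65), 'eef_pos': array([563.614,  31.934,  79.057]), 'ee_rot': array([ 0.002,  0.926, -0.378,  0.001]), 'joint_positions': array([-0.151,  0.388,  1.756, -0.005,  0.997,  2.197]), 'ft_force': array([ -1.915, -12.092,   3.61 ]), 'moment': array([-1.72 ,  0.25 ,  0.073])}
[281.79464742 293.50104257]
216 243
```

View pics/w3.png

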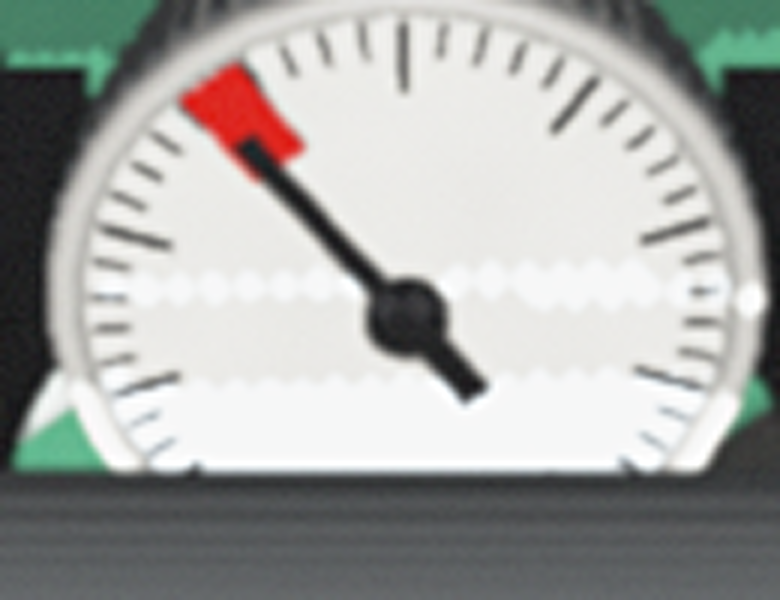

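Red wedge runs from its inner middle (280,164) to its outer middle (211,81). The pointer tip is at (248,142), the hub at (406,317) and the tail at (475,392). Nearly aligned, so I'll quantify it.

Run:
```python
from h import *
import pickle
d=pickle.load(open("w3.pkl","rb"))
P=lambda u,v,z=78:onz(d,216+(u+.5)/6-.5,243+(v+.5)/6-.5,z)[:2]
A=lambda a,b:np.arctan2(*(b-a)[::-1])
print("ptr",A(P(475,392),P(248,142)),A(P(406,317),P(248,142)))
im=d["image"].astype(int);red=blobs((im[:,:,0]>130)&(im[:,:,1]<90)&(im[:,:,2]<90),np.array([256,262]),20,2)[0];print(red[1],red[0])
# face centre: from opposite tick pairs (inner ends) 
print("red wedge",A(P(280,164),P(211,81)),"from hub",[A(P(406,317),P(*q)) for q in((280,164),(211,81),(182,100),(240,62),(302,148),(258,180))])
print("ticks from hub",[round(float(A(P(406,317),P(*q))),3) for q in((404,22),(598,80),(708,220),(105,228))])
print("hub",P(406,317))
```

```text
ptr -0.1122138665183648 -0.11495201948866549
[255.58441558 261.45454545] 154
red wedge -0.1540114250996566 from hub [np.float64(-0.15890199447965014), np.float64(-0.15723131619716277), np.float64(-0.049192789254445334), np.float64(-0.26449118447900555), np.float64(-0.2881458667892544), np.float64(-0.026720626256451177)]
ticks from hub [-0.768, -1.383, -1.989, 0.464]
hub [561.52873698  33.75306538]
```

Emit:
{"op": "arm_command", "data": {"claw": [50,50,50,50], "offset": [[0,-0.01,0],[0,-0.016,0],[0,-0.016,0],[0,-0.016,0]], "spin": [0.012,0.012,0.012,0.012]}}

```text
clock: 6.1
eef_pos: [563.7, 31.9, 79.1]
ee_rot: [0.001, 0.934, -0.358, 0.001]
ft_force: [-0.7, -6.1, 5.0]
grip_width: 56.9
finger_force: 30.0
```

Emit:
{"op": "arm_command", "data": {"claw": [100,100,100,100,100], "offset": [[0,0,0],[0,0,0],[0,0,0],[0,0,0],[0,0,0]], "spin": [0,0,0,0,0]}}

```text
clock: 6.6
eef_pos: [562.7, 33.2, 78.1]
ee_rot: [-0.0, 0.934, -0.358, -0.0]
ft_force: [-0.3, 0.5, 0.1]
grip_width: 88.1
finger_force: 0.0
```

Run:
```python
from h import *
import pickle
s=monitor.observe();print({k:np.round(s[k],3) for k in("clock","eef_pos","ee_rot","grip_width","joint_positions","ft_force","moment")})
d=get("wrist");pickle.dump(d,open("w4.pkl","wb"));c=proj(d,(562.8,33.5,78));print(c)
u,v=map(int,c);u0=max(u-65,0);v0=max(v-50,0);print(u0,v0)
cv2.imwrite("pics/w4.png",cv2.resize(d["image"][v0:v0+100,u0:u0+130,::-1],None,fx=6,fy=6,interpolation=2))
```

```text
{'clock': np.float64(6.6), 'eef_pos': array([562.716,  33.181,  78.091]), 'ee_rot': array([-0.   ,  0.934, -0.358, -0.   ]), 'grip_width': np.float64(88.12), 'joint_positions': array([-0.152,  0.388,  1.757,  0.   ,  0.997,  2.151]), 'ft_force': array([-0.25 ,  0.542,  0.086]), 'moment': array([0.035, 0.025, 0.001])}
[282.2911322  291.97180361]
217 241
```

View pics/w4.png

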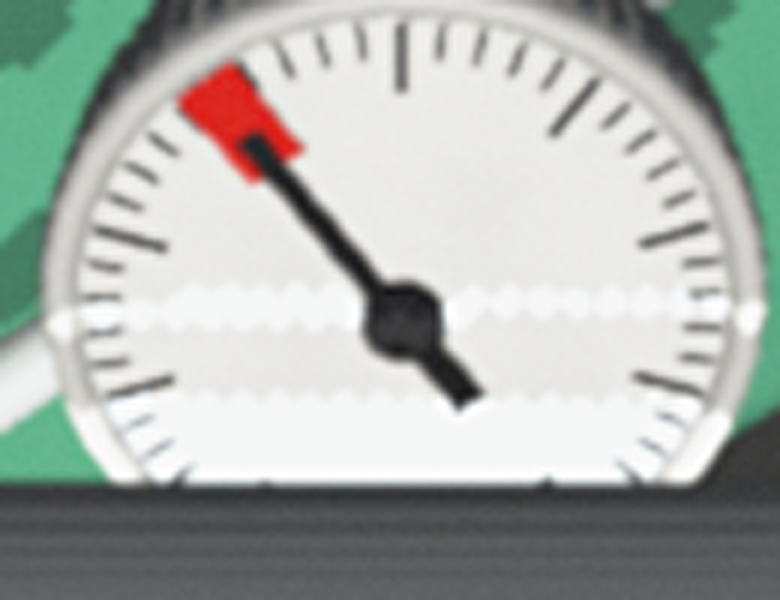

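Red is now centred on the pointer: hub-to-red and hub-to-tip slopes agree to about 0.01 rad, and the bezel is released. Next, up and over to the master.

Emit:
{"op": "arm_command", "data": {"claw": [100,100,100,100,100], "offset": [[0,0,0.3],[0,0,0.7],[0.02,0.2,0.93],[0.06,0.6,0.93],[0.104,0.993,0.93]], "spin": [0,0.01,0.05,0.1,0.14]}}

```text
clock: 7.15
eef_pos: [576.5, 152.9, 191.9]
ee_rot: [-0.0, 0.99, -0.144, 0.002]
ft_force: [1.0, -0.3, -0.3]
grip_width: 88.1
finger_force: 0.0
```

Emit:
{"op": "arm_command", "data": {"claw": [100,100,100,100], "offset": [[0,0,0],[0,0,0],[0,0,0],[0,0,0]], "spin": [0.04,0.06,0.06,0.06]}}

```text
clock: 7.55
eef_pos: [575.3, 152.0, 189.8]
ee_rot: [-0.0, 0.999, -0.053, -0.0]
ft_force: [-0.4, -0.9, -0.1]
grip_width: 88.5
finger_force: 0.0
```

Run:
```python
from h import *
import pickle
s=monitor.observe();print({k:np.round(s[k],3) for k in("clock","eef_pos","ee_rot","joint_positions")})
d=get("wrist");pickle.dump(d,open("w5.pkl","wb"));save(d,"w5.png",1.4)
a=proj(d,(575.2,152.4,105));print(a*1.4,proj(d,(562.7,33.5,78))*1.4)
hsv=cv2.cvtColor(d["image"],cv2.COLOR_RGB2HSV)
y=blobs(cv2.inRange(hsv,(22,120,120),(34,255,255))>0,a,60)[0]
q=cv2.fitEllipse(cv2.convexHull(cv2.findContours(y[2].astype(np.uint8),0,2)[0][0]))
print("ring",q,onz(d,*q[0],77))
```

```text
{'clock': np.float64(7.55), 'eef_pos': array([575.285, 152.015, 189.792]), 'ee_rot': array([-0.   ,  0.999, -0.053, -0.   ]), 'joint_positions': array([0.059, 0.295, 1.618, 0.   , 1.228, 1.736])}
[395.19367991 317.67117912] [595.0341491  300.72249585]
ring ((282.4031066894531, 214.08518981933594), (60.59001159667969, 64.35899353027344), 90.78414154052734) [575.63735839 152.31450431  77.        ]
```

View pics/w5.png

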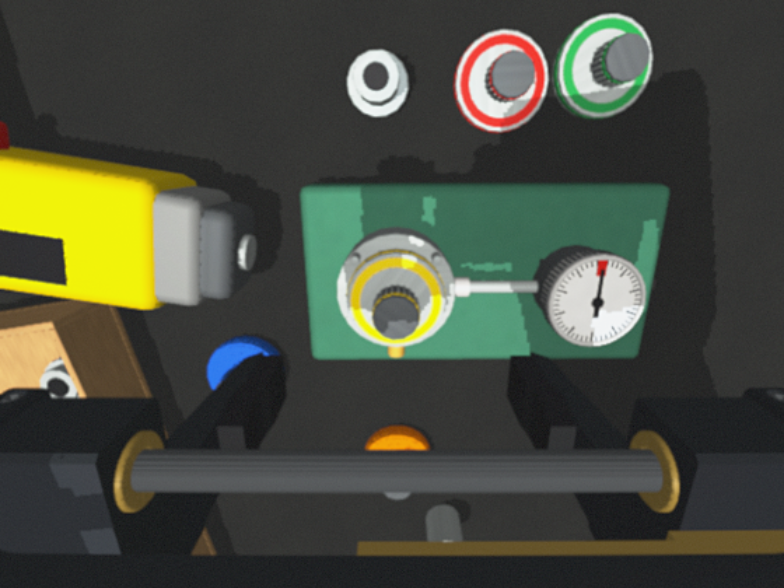

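Dial zeroed (red at (602,268), pointer through it). Knob top at (396,316) matches the projection (395,318), and the ring centre gives (575.6,152.3). Descending to the knob.

Emit:
{"op": "arm_command", "data": {"claw": [100,100,100,100,100], "offset": [[0.002,0.002,-0.3],[0.002,0.002,-0.55],[0.002,0.002,-0.68],[0.002,0.002,-0.715],[0.002,0.002,-0.715]], "spin": [0,0,0,0,0]}}

```text
clock: 8.1
eef_pos: [575.8, 152.1, 104.1]
ee_rot: [0.0, 0.999, -0.052, -0.0]
ft_force: [-0.2, 0.3, 0.5]
grip_width: 88.2
finger_force: 0.0
```

Emit:
{"op": "arm_command", "data": {"claw": [20,20,20,20,20], "offset": [[0,0,0],[0,0,0],[0,0,0],[0,0,0],[0,0,0]], "spin": [0,0,0,0,0]}}

```text
clock: 8.6
eef_pos: [575.8, 152.4, 104.5]
ee_rot: [-0.0, 0.999, -0.052, 0.0]
ft_force: [0.5, 0.3, -0.4]
grip_width: 50.3
finger_force: 0.0
```

Emit:
{"op": "arm_command", "data": {"claw": [20,20,20,20], "offset": [[0,0,0],[0,0,0],[0,0,0],[0,0,0]], "spin": [0,0,0,0]}}

```text
clock: 9.0
eef_pos: [575.6, 152.3, 104.1]
ee_rot: [-0.0, 0.999, -0.052, -0.0]
ft_force: [0.2, 0.4, -0.4]
grip_width: 25.0
finger_force: 30.0
```

Emit:
{"op": "arm_command", "data": {"claw": [20,20,20,20,20], "offset": [[0,0,0.04],[0,0,0.12],[0,0,0.24],[0,0,0.38],[0,0,0.5]], "spin": [0,0,0,0,0]}}

```text
clock: 9.5
eef_pos: [576.0, 152.3, 166.1]
ee_rot: [-0.0, 0.999, -0.052, 0.001]
ft_force: [0.1, 0.7, -3.6]
grip_width: 25.3
finger_force: 30.0
```

Emit:
{"op": "arm_command", "data": {"claw": [20,20,20,20,20], "offset": [[0,0,0.12],[0,0,0.23],[0,0,0.31],[0,0,0.34],[0,0,0.34]], "spin": [0,0,0,0,0]}}

```text
clock: 10.0
eef_pos: [575.8, 152.3, 205.4]
ee_rot: [-0.0, 0.999, -0.052, 0.0]
ft_force: [-0.9, 0.2, -4.2]
grip_width: 25.0
finger_force: 30.0
```

Emit:
{"op": "arm_command", "data": {"claw": [20,20,20,20,20], "offset": [[0,0,0],[0,0,0],[0,0,0],[0,0,0],[0,0,0]], "spin": [0,0,0,0,0]}}

```text
clock: 10.5
eef_pos: [575.6, 152.3, 204.7]
ee_rot: [0.0, 0.999, -0.052, -0.0]
ft_force: [1.0, -0.2, -4.0]
grip_width: 24.9
finger_force: 30.0
```

Run:
```python
from h import *
s=monitor.observe();print({k:np.round(s[k],3) for k in("clock","eef_pos","ee_rot","joint_vel","ft_force","moment","grip_width","finger_force")})
a=get("wrist")["image"];b=get("side");u,v=map(int,proj(b,(575,100,120)));print(u,v)
c=cv2.resize(b["image"][max(v-65,0):v+65,u-65:u+65],(420,420),interpolation=2)
cv2.imwrite("pics/w6.png",np.hstack([cv2.resize(a,(380,420))if 0 else a[:, 90:470],c])[:,:,::-1])
```

```text
{'clock': np.float64(10.5), 'eef_pos': array([575.555, 152.294, 204.675]), 'ee_rot': array([ 0.   ,  0.999, -0.052, -0.   ]), 'joint_vel': array([ 0.001, -0.   ,  0.   , -0.   ,  0.001,  0.002]), 'ft_force': array([ 0.956, -0.154, -4.05 ]), 'moment': array([-0.001, -0.011, -0.023]), 'grip_width': np.float64(24.883), 'finger_force': np.float64(30.0)}
253 187
```

View pics/w6.png

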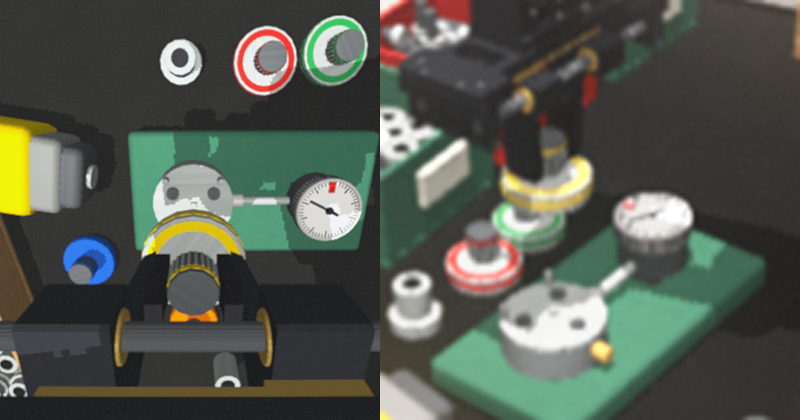

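The master hangs level in the jaws (wrist view (193,240)) 10 cm above the bare anvil. The red zero is still where I set it at (333,187), the pointer has swung anticlockwise, and the neighbouring parts haven't moved.

```bash
python3 -c "
from h import *
print(workorder.job_done())"
```

```text
the job is handed in; nothing more can be done
None
```

I set the dial's red zero mark on the pointer to within about 0.01 rad (a graduation is 0.126 rad) and let go of the bezel. The arm is now holding the yellow master level and still about 10 cm above the anvil, nothing else on the bench appears to have moved, and the job is handed in.

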